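Set the border guide, then raise the presser and hold it

TASK

On the mat-border jig, crank the handwheel until the pointer on the steel guide fence stands level with the pointer of the small brass rider on the scale. Only then swing the presser's cam lever up until it stands straight upright, where the cam lifts the presser highest, and finish with the gripper still holding the lever there, because it springs back when let go. Do not push the fence or the rider directly, and leave the shears, the thread spool and the awl where they lie.

Things in the scene. Friction and masses are not known exactly. Their poses are not given: they have to be found in the camera images.
- jig: Fixed jig: pale green metal bed 310 x 440 x 12 mm. Origin on the bench surface; bed from jig x -130 to 180, y -220 to 220 mm. Jig x points away from the robot (turned up to 0.25 rad), y left. Handwheel on the right (-y), cam lever on the left (+y). Below the wheel a 70 x 60 mm gear housing, 46 mm high; the cam stands between cheeks 100 mm high, inward of the lever.
- wheel_hub (a point): Centre of the handwheel, on its vertical axis at rim height (100 mm up; jig x -35, y -110 mm). Dark steel wheel: round rim bar 14 mm thick on a circle of radius 72 mm, hub 32 mm across (top 10 mm above rim centre), three spokes 10 mm thick, 120 degrees apart. Open gaps of 49 mm between hub and rim; over 45 mm free below the rim.
- wheel (a joint): Handwheel turn, rad, positive clockwise from above, range 0 to 6, starts 0 to 0.8. 1 rad clockwise moves the fence 10 mm in jig +x (away from the robot). At value w one spoke points at angle -w counter-clockwise from jig +x, the others 120 degrees either side of it. Stays where left; friction about 0.2 N m (3 N at the rim).
- fence_slide: The steel guide fence: a bar 12 x 300 x 22 mm along jig y with a toothed rack running under the gear housing and a 6 mm wide pointer at its right (-y) end. Driven along jig x by the handwheel through the rack; must not be pushed directly. Origin on the bed top under the bar.
- fence_pointer (a point): Tip of the fence's pointer, 31 mm above the bench, at jig y -184 mm, jig x 100 mm plus the fence's travel. It moves with the fence.
- rider_pointer (a point): Tip of the 6 mm wide pointer of the brass rider, a 20 mm block on the scale strip at the jig's right edge; 31 mm above the bench, jig y -186, jig x 130 to 140 mm. The fence is set when both pointers have the same jig x; at the start the fence pointer is 22 to 40 mm nearer the robot (less jig x). The rider is clamped; do not move it.
- cam (a joint): Cam lever angle, rad, 0 to 2.4. At 0 it rests on its stop, pointing along jig -x (to the robot), 15 degrees above level; grows as it swings up and over towards jig +x. At 1.309 it is upright and the presser at its highest lift (12 mm); beyond that it sinks again. A spring always pulls it back to 0 (0.18 N m at 0, 0.38 N m upright: 3 N at the handle).
- cam_pivot (a point): Point on the lever's horizontal axis of rotation (along jig y), 85 mm above the bench, in the plane of the grip point (jig x 35, y 178 mm). From this axis rises the lever: a dark steel arm 12 mm thick, 120 mm long, in the vertical plane jig y 134 mm.
- lever_grip (a point): On the axis of the lever's round wooden cross handle, 16 mm in diameter, standing out along jig +y from the arm's end (jig y 134 to 208 mm); this point is 120 mm from the axis of rotation and 44 mm outward of the arm. About 116 mm above the bench at rest, 205 mm when upright; nothing else near it, free from above.
- presser_top (a point): Top of the aluminium presser's yoke over the cam, 117 mm above the bench with the lever at rest, 129 mm at the highest lift.
- shears: Bystander: dark steel shears, about 195 mm long, lying on the bench to the left of the jig. Origin at the pivot on the bench.
- spool: Bystander: thread spool 48 mm across, 57 mm tall, standing to the left of the jig. Origin under its centre.
- awl: Bystander: awl with a dark wooden handle, 170 mm long, lying to the right of the jig. Origin under its middle.

How it is judged:
On the way, in this order (a step that is already met when the one before it is completed fails the run):
1. the fence pointer is level with the rider pointer (within 2.5 mm) while the cam lever is still down (x of fence_pointer in the frame of rider_pointer between -0.0025 and 0.0025 m and value of joint cam below 0.3 rad), for 0.3 s.
2. the cam lever is upright (within 0.15 rad), held by the gripper, with the fence still set (value of joint cam between 1.159 and 1.459 rad and x of fence_pointer in the frame of rider_pointer between -0.0025 and 0.0025 m and contact force between the fingers and cam above 0.5 N), for 0.4 s.
At the end, for the whole second after the job is handed in: The gripper's fingers hold the cam lever (contact over 0.5 N) at rest within 0.15 rad of upright, the presser's highest lift, and the fence pointer is within 2.5 mm of the rider pointer along jig x (all of step 2 and velocity of joint cam between -0.1 and 0.1 rad/s); the arm keeps its last pose, push and grip.
It fails at once if the fence is pushed directly (over 4 N) (contact force between any of the fingers, the arm and fence_slide above 4 N).
It fails at once if the rider is shifted by more than 2 mm (distance of rider_pointer from where it was at the start of the episode above 0.002 m).
It fails at once if a bystander is moved by more than 30 mm (distance of any of shears, spool, awl from where it was at the start of the episode above 0.03 m).
It also fails if it takes over 72 s, if anything falls off the work surface, if the arm or the gripper's body presses on something with over 40 N, if the wrist force passes 120 N, or if a joint passes its speed limit or range.

ROBOT

A 7-joint arm with a two-finger parallel gripper is mounted at the origin on the work surface. World frame = base frame: x ahead of the robot, y to its left, z up, the work surface at z = 0. Lengths are in m, angles in rad, forces in N, time in s.
With the tool pointing down it reaches from about 0.425 to 0.825 m from the base axis. Payload 3.6 kg.
Tool frame: the origin (TCP) lies midway between the tips of the shut fingers; the grasp point (between the pads) lies hold_point_z behind it (hold_point_z is the distance from the TCP to the grasp point, in m); z points along the fingers, y is the line along which they close (so a half turn about z gives the same grasp; the last joint's range is limited). The gripper opens to 93 mm and grips with 3 to 60 N. Pads are 15 mm wide; open, the fingers measure 128 mm over their backs; the gripper's body (75 mm by 188 mm) begins 65 mm behind the grasp point.
Start: joints at [1.258, 0.615, -0.013, 1.423, 0.008, 1.103, -0.04], TCP at [0.184, -0.623, 0.219] pointing down, gripper open.
Joint ranges: [-3.12, 3.12], [-0.3, 2.06], [-1.34, 1.32], [0.26, 2.42], [-1.36, 4.5], [0.01, 1.98], [-2.84, 2.84]. Speed limits (rad/s): [2.79, 2.79, 3.14, 3.14, 3.14, 3.14, 3.14].

INTERFACE

Orientations are given as a unit quaternion [w, x, y, z].
In Python, from station import state, grab_frame, job_done, trace, hold_point_z gives the robot as it stands. The module is installed in compiled form; this text tells all that it offers.
- The arm moves only by the tool jog_arm, never from a script. Its argument "commands" is a list that holds one entry, the list of rows, each a list of 7 numbers: the shift along the tool's x, y, z in mm, then the turn, a rotation vector about the tool's x, y, z in rad, then the opening, from 0 (shut) to 1 (fully open). In form: [[[x, y, z, ax, ay, az, claw], ...]]. A call has 1 to 12 rows; each row shifts and turns the commanded pose from where the row before left it, along the tool's axes as they then stand; what a row does not reach is not made up. A row lasts 1/12 s, in which the tool goes at most 41.7 mm and 7.16 degrees, less where a joint would pass 70% of its speed; a pose out of reach is approached as far as the arm can. A call with a gripper value outside its range is refused whole. The fingers move at their own pace and stop on an object; the grip force is fixed at half the most. Time passes only in rows, so rows that do not move let the fingers close. It gives the time, the measured TCP pose, the force, the opening and the grip force at its end, in the units of the state.
- state(): the state, without advancing time (a new reading comes with each control period).
- grab_frame(name): name is "scene" or "top" or "wrist"; returns a dict with "image" (420x560x3 uint8, blue, green, red), "camera_matrix" (3x3 intrinsics, pixels), "dist" ([k1, k2, p1, p2, k3] as OpenCV has them; the pictures are not rectified), "rvec" (rotation vector, rad) and "tvec" (3), from world to camera coordinates, as OpenCV has them; the wrist camera has in their place "T_tool_cam" (4x4, takes a point from camera to tool coordinates, whose origin is the TCP and whose axes are the flange's). Camera axes: x right, y down, z forward; pixel columns grow to the right and rows downward; lengths in m; the calibration is good to about 2 mm. A picture is of the moment at which its call begins: read the wrist's pose just before it. There is no depth.
- job_done(): hands the job in; it is judged then, once.
Trained networks look in a picture, given as the dict that the camera call returned (one of the last four; its "shot" number tells which), for a name from the list of things; names that differ only in an ending like _2 or _b are one class to them, and where a whole thing is asked for, a point or a joint stands for the part that bears it (a point fixed in the world has none). Each returns a list of dicts, best first, with "conf" (0 to 1); they miss things now and then, are a little off and sometimes report something else, mostly with a low value. They report only what shows in the picture. A call takes as long as a camera call.
- trace(picture, name): "mask" (420x560 bool, what is visible of it) and "xy" ([column, row] in pixels, amid what is visible of it).
The state is a dict: "time_s": time; "joints": joint angles; "joint_vel": joint speeds; "effort": joint torques, N m; "ee_pos": TCP position; "eef_rot": TCP orientation; "force": force on the tool from outside, world axes, zero at the start; "moment": the same for the moment, N m; "gripper_width": finger opening in m; "finger_force": force on a finger pad.
Only numpy, scipy, OpenCV 4.12 (cv2) and the standard library are available. Lean on these libraries where they do the work, as an engineer would, in place of code of your own. Each camera call takes 0.05 s, during which the arm holds its last target. There are 200 camera calls.

## Working session

There is one attempt and no reset: what is moved stays moved. The work goes in short steps, Python scripts to look and compute and a tool call to move; the robot and the scene stay as the last step left them, time stands still between calls to the robot, and variables do not carry over. Pictures are saved under pics/ and viewed, at most 10 in all, crops included, and the job is handed in when it is done.

Besides the shell and the picture viewer there is one more tool, called as a command line: name --argument value ..., lists and objects as JSON in quotes. jog_arm: Moves the arm, as the interface text tells. Its arguments: {"type":"object","properties":{"commands":{"type":"array","items":{"type":"array","items":{"type":"array","items":{"type":"number"}}}}},"required":["commands"]}

```bash
mkdir -p pics
cat > h.py <<'E'
import numpy as np, cv2
from station import state, grab_frame, job_done, trace, hold_point_z
from scipy.spatial.transform import Rotation as R
def cam(f):
    K=np.array(f["camera_matrix"],float);d=np.array(f["dist"],float)
    if "rvec" in f:
        r=np.array(f["rvec"],float).reshape(3,1);t=np.array(f["tvec"],float).reshape(3)
        Rm=cv2.Rodrigues(r)[0]
    else:
        s=f["state"];T=np.eye(4);q=s["eef_rot"]
        T[:3,:3]=R.from_quat([q[1],q[2],q[3],q[0]]).as_matrix();T[:3,3]=s["ee_pos"]
        W=np.linalg.inv(T@np.array(f["T_tool_cam"]));Rm=W[:3,:3];t=W[:3,3]
    return K,d,Rm,t
def grab(n):
    s=state();f=grab_frame(n);f["state"]=s;return f
def ray(f,px):
    K,d,Rm,t=cam(f)
    p=cv2.undistortPoints(np.array([[px]],float),K,d)[0,0]
    v=Rm.T@np.array([p[0],p[1],1]);return -Rm.T@t,v/np.linalg.norm(v)
def onz(f,px,z):
    c,v=ray(f,px);return c+v*(z-c[2])/v[2]
def tri(rs):
    A=np.zeros((3,3));b=np.zeros(3)
    for c,v in rs:
        P=np.eye(3)-np.outer(v,v);A+=P;b+=P@c
    x=np.linalg.solve(A,b);return x,[np.linalg.norm(np.cross(x-c,v)) for c,v in rs]
def proj(f,X):
    K,d,Rm,t=cam(f);return cv2.projectPoints(np.array(X,float).reshape(-1,1,3),cv2.Rodrigues(Rm)[0],t,K,d)[0][:,0]
E
python3 - <<'E'
from h import *
np.set_printoptions(precision=4,suppress=True)
fs={n:grab(n) for n in("scene","top")}
for n,f in fs.items(): cv2.imwrite(f"pics/{n}0.png",f["image"])
print(state(),hold_point_z)
for nm in["jig","wheel_hub","fence_pointer","rider_pointer","cam_pivot","lever_grip","presser_top","shears","spool","awl"]:
    rs=[]
    for n,f in fs.items():
        o=trace(f,nm)
        if o: print(nm,n,np.round(o[0]["xy"],1),round(o[0]["conf"],2),o[0]["mask"].sum(),len(o)); rs.append(ray(f,o[0]["xy"]))
    if len(rs)==2: print("   ",*tri(rs))
E
```

```text
{'time_s': 0.1, 'joints': array([ 1.2575,  0.6158, -0.0126,  1.4247,  0.0081,  1.1034, -0.0404]), 'joint_vel': array([-0.0018,  0.    ,  0.002 , -0.0047, -0.0004,  0.0007,  0.0004]), 'effort': array([  0.0019, -46.0036,   0.2102, -16.6242,  -0.0612,   0.0169,
         0.0001]), 'ee_pos': array([ 0.1837, -0.6228,  0.2176]), 'eef_rot': array([-0.0011,  0.9897,  0.1429, -0.0002]), 'force': array([-0.096 ,  0.8862,  0.0166]), 'moment': array([-0.0557,  0.0429, -0.0091]), 'finger_force': 0.0, 'gripper_width': 0.09261782175580097} 0.0188
jig scene [285.3 238.9] 0.62 14860 2
jig top [276.1 213.3] 0.56 21133 1
    [ 0.6159  0.0341 -0.0156] [np.float64(0.00037998696206377556), np.float64(0.00037998696206374114)]
wheel_hub scene [288.5 238. ] 0.81 14637 1
wheel_hub top [279.3 214.1] 0.73 21418 3
    [ 0.6097  0.0314 -0.0192] [np.float64(0.007458519907275696), np.float64(0.007458519907275672)]
fence_pointer scene [261.  237.9] 0.61 773 1
fence_pointer top [298.4 183.6] 0.97 861 1
    [ 0.6822 -0.0132  0.0135] [np.float64(0.01160820450784527), np.float64(0.011608204507845377)]
rider_pointer scen
[... 378 characters left out ...]
8738926)]
presser_top scene [304.5 246.5] 0.69 1102 1
presser_top top [249.4 196.1] 0.83 949 1
    [0.6447 0.1095 0.0539] [np.float64(0.014516786768730723), np.float64(0.014516786768730753)]
shears scene [390.7 284.8] 0.92 781 1
shears top [148.1 250.5] 0.56 1002 1
    [ 0.5248  0.352  -0.0137] [np.float64(0.014639992688291808), np.float64(0.014639992688291808)]
spool scene [361.9 318.9] 0.78 405 1
spool top [153.5 183.6] 0.62 395 1
    [0.6852 0.3466 0.0234] [np.float64(0.00218915841511799), np.float64(0.002189158415118182)]
awl scene [232.9 158. ] 0.51 233 1
awl top [404.8 255.5] 0.95 328 1
    [ 0.5126 -0.2922  0.0203] [np.float64(0.0019089396359308326), np.float64(0.0019089396359308992)]
```

```bash
python3 -c "
import cv2
a=cv2.imread('pics/top0.png');b=cv2.imread('pics/scene0.png')
cv2.imwrite('pics/t1.png',cv2.resize(a[120:330,160:440],None,fx=2.8,fy=2.8,interpolation=2))
cv2.imwrite('pics/s1.png',cv2.resize(b[130:340,150:430],None,fx=2.8,fy=2.8,interpolation=2))"
```

```text
(no output)
```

View pics/t1.png

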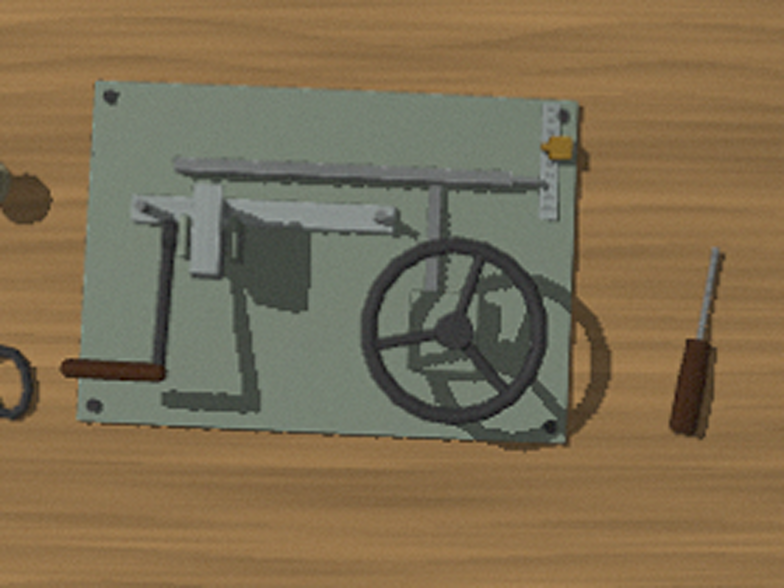

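View pics/s1.png

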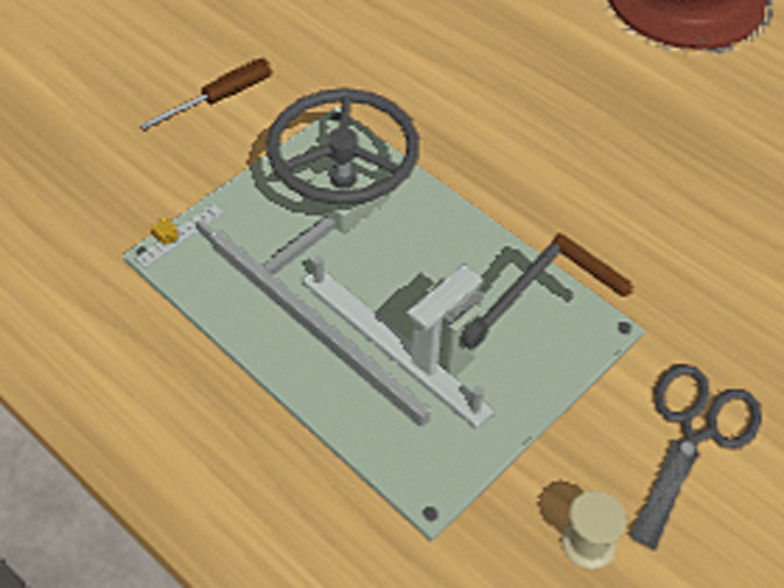

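The top crop shows the jig turned slightly clockwise. The wheel hub is at crop (455,330), with one spoke pointing to (484,252). The fence pointer is at (548,184), the rider pointer at (542,149), and the lever handle runs from (65,368) to (163,373). The scene crop agrees. Next I fit the jig pose from the corners and the hub.

```bash
cat >> h.py <<'E'
def jw(p,X):
    X=np.atleast_2d(X);c,s=np.cos(p[2]),np.sin(p[2])
    return np.c_[p[0]+c*X[:,0]-s*X[:,1],p[1]+s*X[:,0]+c*X[:,1],X[:,2]]
E
python3 - <<'E'
from h import *
from scipy.optimize import least_squares
np.set_printoptions(precision=4,suppress=True)
fs={n:grab(n) for n in("scene","top")}
c=lambda x,y,z:[x/1e3,y/1e3,z/1e3]
FL,FR,NR,NL=c(180,220,12),c(180,-220,12),c(-130,-220,12),c(-130,220,12)
hub=c(-35,-110,110);a=np.radians(15);h0=c(35-120*np.cos(a),208,85+120*np.sin(a))
top=[(FL,97,82),(FR,578,103),(NR,566,444),(NL,80,422),(hub,455,330),(h0,65,368)]
sc=[(FR,125,257),(FL,432,539),(NL,642,330),(hub,343,143),(h0,628,288)]
off={"top":(160,120),"scene":(150,130)}
def res(p):
    o=[]
    for n,L in(("top",top),("scene",sc)):
        X=jw(p,[l[0] for l in L]);u=np.array([[l[1]/2.8+off[n][0],l[2]/2.8+off[n][1]] for l in L])-.3
        o.append(proj(fs[n],X)-u)
    return np.vstack(o).ravel()
r=least_squares(res,[.6,.03,-.045],loss="soft_l1");p=r.x
print(p);print(res(p).reshape(-1,2).round(1).tolist())
np.save("jig.npy",p)
print("hub",jw(p,c(-35,-110,100)),"lever",jw(p,c(35-120*np.cos(a),178,116)))
f=fs["top"]
def inv(X):
    cc,s=np.cos(p[2]),np.sin(p[2]);d=X[:2]-p[:2];return np.array([cc*d[0]+s*d[1],-s*d[0]+cc*d[1]])
for n,u in(("fence",(548,184)),("rider",(542,149))): print(n,inv(onz(f,[u[0]/2.8+160,u[1]/2.8+120],.031)))
h=inv(onz(f,[455/2.8+160,330/2.8+120],.1));s=inv(onz(f,[484/2.8+160,252/2.8+120],.1));print("spoke",-np.arctan2(*(s-h)[::-1]))
hs=[tri([ray(fs["top"],np.array(t)/2.8+off["top"]),ray(fs["scene"],np.array(q)/2.8+off["scene"])]) for t,q in(((455,330),(343,143)),((65,368),(628,288)),((163,373),(560,240)))]
print(hs)
s=state();q=s["eef_rot"];print(R.from_quat([*q[1:],q[0]]).as_matrix())
E
```

```text
[ 0.5916  0.0334 -0.0354]
[[-1.2, -0.9], [-0.3, -0.9], [-0.6, -0.2], [-1.8, -0.5], [-0.5, 0.2], [1.4, -0.0], [-0.8, -1.5], [0.0, -1.1], [1.6, -0.8], [0.2, -2.4], [-1.3, -0.6]]
hub [[ 0.5528 -0.0753  0.1   ]] lever [[0.5171 0.2141 0.116 ]]
fence [ 0.0995 -0.1945]
rider [ 0.1305 -0.188 ]
spoke 0.3143355233996332
[(array([ 0.5521, -0.0772,  0.0972]), [np.float64(0.001078599738713289), np.float64(0.0010785997387135061)]), (array([0.5169, 0.2476, 0.1145]), [np.float64(0.0006970121389498742), np.float64(0.0006970121389498036)]), (array([0.5131, 0.1667, 0.1114]), [np.float64(0.0020499130995080307), np.float64(0.0020499130995080593)])]
[[ 0.9591  0.2829  0.    ]
 [ 0.2829 -0.9591  0.0001]
 [ 0.     -0.0001 -1.    ]]
```

jog_arm --commands '[[[22.6, -16.5, 0, 0, 0, 0, 1], [22.6, -16.5, 0, 0, 0, 0, 1], [22.6, -16.5, 0, 0, 0, 0, 1], [22.6, -16.5, 0, 0, 0, 0, 1], [22.6, -16.5, 0, 0, 0, 0, 1], [22.6, -16.5, 0, 0, 0, 0, 1], [22.6, -16.5, 0, 0, 0, 0, 1], [22.6, -16.5, 0, 0, 0, 0, 1], [22.6, -16.5, 0, 0, 0, 0, 1], [22.6, -16.5, 0, 0, 0, 0, 1], [22.6, -16.5, 0, 0, 0, 0, 1], [22.6, -16.5, 0, 0, 0, 0, 1]]]'

```text
time_s: 2.2
ee_pos: [0.3888, -0.3557, 0.2189]
eef_rot: [0.0, 0.99, 0.143, 0.0]
force: [-0.2, 0.0, -0.1]
gripper_width: 0.0929
finger_force: 0.0
```

jog_arm --commands '[[[22.6, -16.5, 0, 0, 0, 0, 1], [22.6, -16.5, 0, 0, 0, 0, 1], [22.6, -16.5, 0, 0, 0, 0, 1], [22.6, -16.5, 0, 0, 0, 0, 1], [22.6, -16.5, 0, 0, 0, 0, 1], [22.6, -16.5, 0, 0, 0, 0, 1], [22.6, -16.5, 0, 0, 0, 0, 1], [22.6, -16.5, 0, 0, 0, 0, 1], [22.6, -16.5, 0, 0, 0, 0, 1], [22.6, -16.5, 0, 0, 0, 0, 1], [22.6, -16.5, 0, 0, 0, 0, 1], [22.6, -16.5, 0, 0, 0, 0, 1]]]'

```text
time_s: 3.2
ee_pos: [0.5929, -0.089, 0.2188]
eef_rot: [0.0, 0.99, 0.143, 0.0]
force: [-0.4, -0.5, -0.6]
gripper_width: 0.0932
finger_force: 0.0
```

jog_arm --commands '[[[0, 0, 0, 0, 0, -0.12, 0.6], [0, 0, 0, 0, 0, -0.12, 0.6], [0, 0, 0, 0, 0, -0.12, 0.6], [0, 0, 0, 0, 0, -0.12, 0.6], [0, 0, 0, 0, 0, -0.12, 0.6], [0, 0, 0, 0, 0, -0.12, 0.6], [0, 0, 0, 0, 0, -0.12, 0.6], [0, 0, 0, 0, 0, -0.12, 0.6], [0, 0, 0, 0, 0, -0.12, 0.6], [0, 0, 0, 0, 0, -0.12, 0.6], [0, 0, 0, 0, 0, -0.12, 0.6], [0, 0, 0, 0, 0, -0.12, 0.6]]]'

```text
time_s: 4.2
ee_pos: [0.5921, -0.0904, 0.2188]
eef_rot: [0.0, 0.648, 0.762, 0.0]
force: [-0.1, -0.5, -0.5]
gripper_width: 0.0556
finger_force: 0.0
```

jog_arm --commands '[[[0, 0, 0, 0, 0, -0.12, 0.5], [0, 0, 0, 0, 0, -0.12, 0.5], [0, 0, 0, 0, 0, -0.12, 0.5], [0, 0, 0, 0, 0, -0.12, 0.5], [0, 0, 0, 0, 0, -0.12, 0.5], [0, 0, 0, 0, 0, -0.12, 0.5], [0, 0, 0, 0, 0, -0.12, 0.5], [0, 0, 0, 0, 0, -0.12, 0.5], [0, 0, 0, 0, 0, -0.1, 0.5], [0, 0, 0, 0, 0, 0, 0.5], [0, 0, 0, 0, 0, 0, 0.5]]]'

```text
time_s: 5.12
ee_pos: [0.592, -0.0905, 0.2185]
eef_rot: [-0.0, 0.178, 0.984, 0.0]
force: [0.1, -0.5, 0.3]
gripper_width: 0.0465
finger_force: 0.0
```

Run:
```python
from h import *
np.set_printoptions(precision=4,suppress=True)
s=state();print(s["joints"],s["gripper_width"])
f=grab("wrist");cv2.imwrite("pics/w1.png",f["image"])
q=f["state"]["eef_rot"];M=R.from_quat([*q[1:],q[0]]).as_matrix();print(f["state"]["ee_pos"],np.arctan2(M[1,0],M[0,0]))
p=np.load("jig.npy")
hub=np.array([.5525,-.076,.1])
print("hub",proj(f,hub+[0,0,.01]),"grip",proj(f,[.592,-.09,.1]), "tcp",proj(f,f["state"]["ee_pos"]))
```

```text
[ 0.5552  0.6318 -0.7523  1.5649  0.4622  1.1304  0.9118] 0.046460075669774496
[ 0.592  -0.0905  0.2185] 2.7836233023748744
hub [[281.2235 164.2149]] grip [[281.904  205.2282]] tcp [[282.1701 256.152 ]]
```

View pics/w1.png

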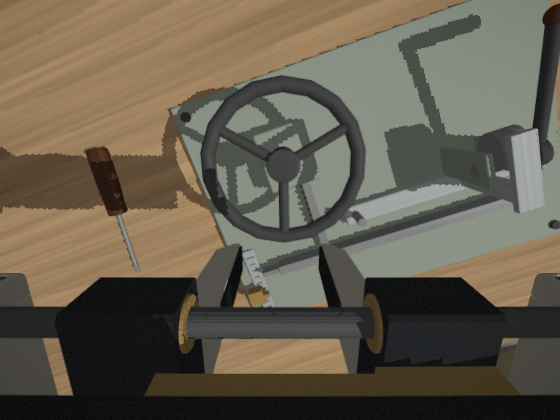

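The wrist view shows the hub at (283,165), where it was predicted. The spoke to be gripped runs straight down to the rim, midway between the fingers, so I descend and grip it.

jog_arm --commands '[[[0, 0, 11.5, 0, 0, 0, 0.5], [0, 0, 11.5, 0, 0, 0, 0.5], [0, 0, 11.5, 0, 0, 0, 0.5], [0, 0, 11.5, 0, 0, 0, 0.5], [0, 0, 11.5, 0, 0, 0, 0.5], [0, 0, 11.5, 0, 0, 0, 0.5], [0, 0, 11.5, 0, 0, 0, 0.5], [0, 0, 11.5, 0, 0, 0, 0.5], [0, 0, 11.5, 0, 0, 0, 0.5], [0, 0, 11.5, 0, 0, 0, 0.5], [0, 0, 11.5, 0, 0, 0, 0.5], [0, 0, 11, 0, 0, 0, 0.5]]]'

```text
time_s: 6.17
ee_pos: [0.5921, -0.0901, 0.08]
eef_rot: [-0.0, 0.176, 0.984, 0.0]
force: [0.3, 0.2, -0.5]
gripper_width: 0.0468
finger_force: 0.0
```

jog_arm --commands '[[[0, 0, 0, 0, 0, 0, 0.3], [0, 0, 0, 0, 0, 0, 0.1], [0, 0, 0, 0, 0, 0, 0], [0, 0, 0, 0, 0, 0, 0], [0, 0, 0, 0, 0, 0, 0], [0, 0, 0, 0, 0, 0, 0], [0, 0, 0, 0, 0, 0, 0], [0, 0, 0, 0, 0, 0, 0]]]'

```text
time_s: 6.83
ee_pos: [0.5934, -0.0881, 0.0819]
eef_rot: [0.001, 0.176, 0.984, 0.002]
force: [2.1, 4.1, 0.2]
gripper_width: 0.0089
finger_force: 30.0
```

jog_arm --commands '[[[0.2, -4.2, 0, 0, 0, 0.1, 0], [0.2, -4.2, 0, 0, 0, 0.1, 0], [0.2, -4.2, 0, 0, 0, 0.1, 0], [0.2, -4.2, 0, 0, 0, 0.1, 0], [0.2, -4.2, 0, 0, 0, 0.1, 0], [0.2, -4.2, 0, 0, 0, 0.1, 0]]]'

```text
time_s: 7.33
ee_pos: [0.5786, -0.1075, 0.0819]
eef_rot: [0.001, 0.461, 0.887, 0.002]
force: [2.1, 5.4, -0.4]
gripper_width: 0.0088
finger_force: 30.0
```

```bash
cat > q.py <<'E'
from h import *
np.set_printoptions(precision=4,suppress=True)
s=state();q=s["eef_rot"];M=R.from_quat([*q[1:],q[0]]).as_matrix();a=np.arctan2(M[1,0],M[0,0])
d=s["ee_pos"][:2]-np.array([.5525,-.076])
print(s["joints"],s["force"],"yaw",a,"r",np.hypot(*d),"ang",np.arctan2(d[1],d[0]),"w",-(np.arctan2(d[1],d[0])+.0354))
E
python3 q.py
```

```text
[ 0.4526  0.7284 -0.4991  1.7463  0.4635  0.7826  0.3398] [ 2.1428  5.3704 -0.4106] yaw 2.1836942418956116 r 0.040920658837344984 ang -0.8792416661638913 w 0.8438416661638913
```

jog_arm --commands '[[[0.2, -4.2, 0, 0, 0, 0.1, 0], [0.2, -4.2, 0, 0, 0, 0.1, 0], [0.2, -4.2, 0, 0, 0, 0.1, 0], [0.2, -4.2, 0, 0, 0, 0.1, 0], [0.2, -4.2, 0, 0, 0, 0.1, 0], [0.2, -4.2, 0, 0, 0, 0.1, 0], [0.2, -4.2, 0, 0, 0, 0.1, 0], [0.2, -4.2, 0, 0, 0, 0.1, 0], [0.2, -4.2, 0, 0, 0, 0.1, 0], [0.2, -4.2, 0, 0, 0, 0.1, 0]]]'

```text
time_s: 8.17
ee_pos: [0.5397, -0.1124, 0.0819]
eef_rot: [0.001, 0.83, 0.558, 0.003]
force: [5.5, 4.2, -3.9]
gripper_width: 0.0094
finger_force: 30.0
```

```bash
python3 q.py
```

```text
[ 0.3099  0.6438 -0.2199  1.8603  0.2114  0.6542 -0.4212] [ 5.4842  4.1769 -3.9209] yaw 1.1844894087669 r 0.03856906049165958 ang -1.9088108579035856 w 1.8734108579035855
```

jog_arm --commands '[[[0.2, -4.2, 0, 0, 0, 0.1, 0], [0.2, -4.2, 0, 0, 0, 0.1, 0], [0.2, -4.2, 0, 0, 0, 0.1, 0], [0.2, -4.2, 0, 0, 0, 0.1, 0], [0.2, -4.2, 0, 0, 0, 0.1, 0], [0.2, -4.2, 0, 0, 0, 0.1, 0], [0.2, -4.2, 0, 0, 0, 0.1, 0], [0.2, -4.2, 0, 0, 0, 0.1, 0], [0.2, -4.2, 0, 0, 0, 0.1, 0], [0.2, -4.2, 0, 0, 0, 0.1, 0], [0.2, -4.2, 0, 0, 0, 0.1, 0], [0, 0, 0, 0, 0, 0, 0]]]'

```text
time_s: 9.17
ee_pos: [0.5135, -0.0777, 0.0819]
eef_rot: [-0.0, 0.999, 0.044, 0.003]
force: [5.4, 3.6, -2.1]
gripper_width: 0.0085
finger_force: 30.0
```

```bash
python3 q.py
cat > look.py <<'E'
from h import *
import sys
fs={n:grab(n) for n in("top","scene","wrist")}
p=np.load("jig.npy");ims=[]
for n,f in fs.items():
    u=proj(f,jw(p,[.12,-.185,.031]))[0].round().astype(int);print(n,u)
    a=cv2.copyMakeBorder(f["image"],40,40,40,40,0)[u[1]+5:u[1]+75,u[0]+5:u[0]+75] if -1<u[0]<560 and -1<u[1]<420 else np.zeros((70,70,3),np.uint8)
    b=np.zeros((70,70,3),np.uint8);b[:a.shape[0],:a.shape[1]]=a
    ims.append(cv2.resize(b,(260,260),interpolation=cv2.INTER_CUBIC))
cv2.imwrite(sys.argv[1],np.hstack(ims))
E
python3 look.py pics/l1.png
```

```text
[ 0.0409  0.6014  0.1019  1.955  -0.1066  0.5849 -1.2696] [ 5.4441  3.6168 -2.0511] yaw 0.08754608445971979 r 0.039002973970478486 ang -3.096913324482219 w 3.061513324482219
top [352 177]
scene [216 211]
wrist [433 -54]
```

View pics/l1.png

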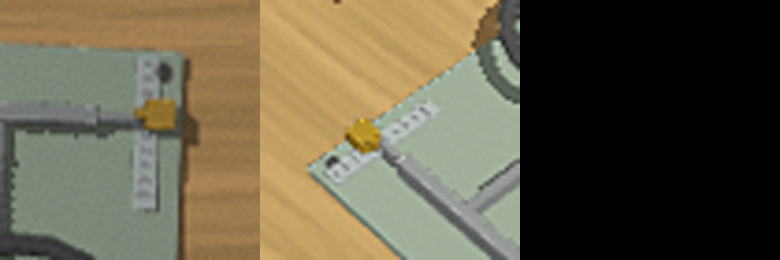

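The top panel shows the fence pointer tip near (135,122) and the rider tip near (137,115), about 4 mm still short. I crank 0.3 rad more, then release and look from close by.

jog_arm --commands '[[[0.2, -4.2, 0, 0, 0, 0.1, 0], [0.2, -4.2, 0, 0, 0, 0.1, 0], [0.2, -4.2, 0, 0, 0, 0.1, 0], [0, 0, 0, 0, 0, 0, 0], [0, 0, 0, 0, 0, 0, 0.3], [0, 0, 0, 0, 0, 0, 0.5], [0, 0, 0, 0, 0, 0, 0.5], [0, 0, -10, 0, 0, 0, 0.5], [0, 0, -20, 0, 0, 0, 0.5], [0, 0, -20, 0, 0, 0, 0.5], [0, 0, 0, 0, 0, 0, 0.5]]]'

```text
time_s: 10.23
ee_pos: [0.5133, -0.068, 0.1349]
eef_rot: [0.0, 0.994, -0.107, 0.003]
force: [0.3, -0.6, 0.7]
gripper_width: 0.0458
finger_force: 0.0
```

```bash
python3 q.py
python3 - <<'E'
from h import *
f=grab("wrist");print(np.round(f["T_tool_cam"],4).tolist(),np.round(f["camera_matrix"],1).tolist())
E
```

```text
[-0.0609  0.5233  0.2219  1.9154 -0.1684  0.7143 -1.5252] [ 0.2884 -0.6328  0.7114] yaw -0.21355972675988183 r 0.04002232431131105 ang 2.941191842979329 w -2.976591842979329
[[-0.0004, -0.96, -0.2799, 0.0782], [1.0, -0.0005, 0.0004, 0.0011], [-0.0006, -0.2799, 0.96, -0.1668], [0.0, 0.0, 0.0, 1.0]] [[297.3, 0.0, 280.2], [0.0, 297.3, 210.9], [0.0, 0.0, 1.0]]
```

jog_arm --commands '[[[23.7, 7, 0, 0, 0, 0, 0.5], [23.7, 7, 0, 0, 0, 0, 0.5], [23.7, 7, 0, 0, 0, 0, 0.5], [23.7, 7, 0, 0, 0, 0, 0.5], [23.7, 7, 0, 0, 0, 0, 0.5], [23.7, 7, 0, 0, 0, 0, 0.5], [0, 0, 0, 0, 0, 0, 0.5], [0, 0, 8, 0, 0, 0, 0.5], [0, 0, 0, 0, 0, 0, 0.5], [0, 0, 0, 0, 0, 0, 0.5]]]'

```text
time_s: 11.12
ee_pos: [0.6395, -0.1369, 0.1217]
eef_rot: [-0.001, 0.994, -0.106, -0.002]
force: [1.2, 0.9, -0.1]
gripper_width: 0.0466
finger_force: 0.0
```

Run:
```python
from h import *
np.set_printoptions(precision=4,suppress=True)
p=np.load("jig.npy")
f=grab("wrist");cv2.imwrite("pics/w2.png",f["image"])
u=proj(f,jw(p,[.133,-.185,.031]))[0];print(f["state"]["ee_pos"],u)
x0,y0=int(u[0])-50,max(0,int(u[1])-40);print(x0,y0)
cv2.imwrite("pics/w2c.png",cv2.resize(f["image"][y0:y0+80,x0:x0+100],None,fx=7,fy=7,interpolation=cv2.INTER_CUBIC))
```

```text
[ 0.6395 -0.1369  0.1217] [281.6457 120.4977]
231 80
```

View pics/w2c.png

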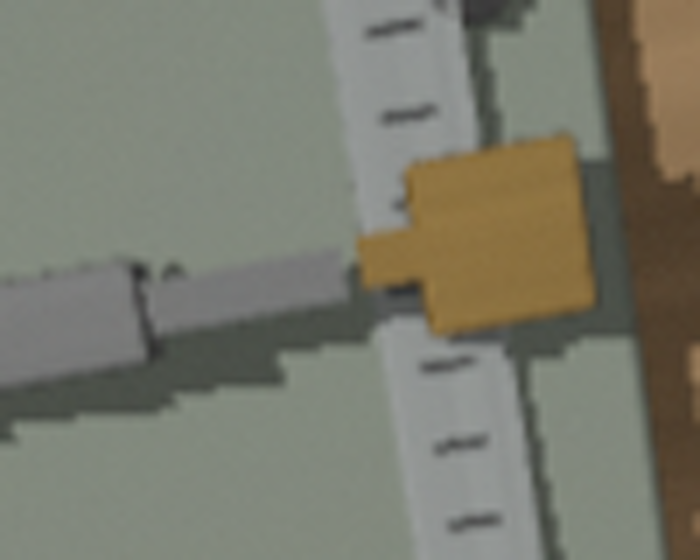

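The close crop shows the fence tip centred at about (345,275) and the rider tip at (362,262). Allowing for the slope, the fence is about 1.2 mm short, inside the 2.5 mm tolerance. I leave it set and go to the lever.

jog_arm --commands '[[[0, 0, -30, 0, 0, 0, 0.8], [0, 0, -30, 0, 0, 0, 0.8], [0, 0, -30, 0, 0, 0, 0.8], [0, 0, -30, 0, 0, 0, 0.8]]]'

```text
time_s: 11.5
ee_pos: [0.6407, -0.1373, 0.2448]
eef_rot: [-0.0, 0.994, -0.106, -0.0]
force: [1.2, -0.0, -0.7]
gripper_width: 0.0689
finger_force: 0.0
```

jog_arm --commands '[[[-16.2, -26.4, 0, 0, 0, 0, 0.8], [-16.2, -26.4, 0, 0, 0, 0, 0.8], [-16.2, -26.4, 0, 0, 0, 0, 0.8], [-16.2, -26.4, 0, 0, 0, 0, 0.8], [-16.2, -26.4, 0, 0, 0, 0, 0.8], [-16.2, -26.4, 0, 0, 0, 0, 0.8], [-16.2, -26.4, 0, 0, 0, 0, 0.8], [-16.2, -26.4, 0, 0, 0, 0, 0.8], [-16.2, -26.4, 0, 0, 0, 0, 0.8], [-16.2, -26.4, 0, 0, 0, 0, 0.8], [-16.2, -26.4, 0, 0, 0, 0, 0.8], [-16.2, -26.4, 0, 0, 0, 0, 0.8]]]'

```text
time_s: 12.5
ee_pos: [0.5169, 0.2143, 0.2436]
eef_rot: [-0.0, 0.994, -0.106, -0.0]
force: [0.4, -0.5, 0.3]
gripper_width: 0.0744
finger_force: 0.0
```

jog_arm --commands '[[[0, 0, 0, 0, 0, -0.117, 0.5], [0, 0, 0, 0, 0, -0.117, 0.5], [0, 0, 0, 0, 0, -0.117, 0.5], [0, 0, 0, 0, 0, -0.117, 0.5], [0, 0, 0, 0, 0, -0.117, 0.5], [0, 0, 0, 0, 0, -0.117, 0.5], [0, 0, 0, 0, 0, -0.117, 0.5], [0, 0, 0, 0, 0, -0.117, 0.5], [0, 0, 0, 0, 0, -0.117, 0.5], [0, 0, 0, 0, 0, -0.117, 0.5], [0, 0, 0, 0, 0, -0.117, 0.5], [0, 0, 0, 0, 0, -0.117, 0.5]]]'

```text
time_s: 13.5
ee_pos: [0.5176, 0.2128, 0.2435]
eef_rot: [0.0, 0.826, 0.564, -0.0]
force: [-0.0, -0.1, 0.2]
gripper_width: 0.0464
finger_force: 0.0
```

jog_arm --commands '[[[0, 0, 0, 0, 0, -0.117, 0.5], [0, 0, 0, 0, 0, -0.117, 0.5], [0, 0, 0, 0, 0, -0.117, 0.5], [0, 0, 0, 0, 0, 0, 0.5], [0, 0, 0, 0, 0, 0, 0.5]]]'

```text
time_s: 13.92
ee_pos: [0.518, 0.2126, 0.2434]
eef_rot: [-0.0, 0.718, 0.696, -0.0]
force: [0.4, 0.1, 0.1]
gripper_width: 0.0466
finger_force: 0.0
```

```bash
python3 q.py
python3 - <<'E'
from h import *
np.set_printoptions(precision=4,suppress=True)
p=np.load("jig.npy")
fs={n:grab(n) for n in("wrist","top","scene")};f=fs["wrist"];cv2.imwrite("pics/w3.png",f["image"])
print(f["state"]["ee_pos"],"pred ends",proj(f,jw(p,[[-.081,.134,.116],[-.081,.178,.116],[-.081,.208,.116]])))
for n in fs:
    o=trace(fs[n],"lever_grip")
    if o: print(n,o[0]["xy"],o[0]["conf"],o[0]["mask"].sum(),onz(fs[n],o[0]["xy"],.116))
E
```

```text
[-0.2742  0.4585 -0.234   1.6496  0.1188  1.0475 -0.5759] [0.3868 0.1048 0.1274] yaw 1.539226864169913 r 0.29069643619647384 ang 1.6897315645318007 w -1.7251315645318008
[0.518  0.2126 0.2434] pred ends [[279.1063 241.0474]
 [279.211  200.9088]
 [279.2876 171.622 ]]
wrist [303.3, 230.7] 0.73 2873 [0.5413 0.181  0.116 ]
top [220.0, 234.3] 0.68 496 [0.5583 0.1609 0.116 ]
scene [343.4, 230.2] 0.77 508 [0.5644 0.1863 0.116 ]
```

View pics/w3.png

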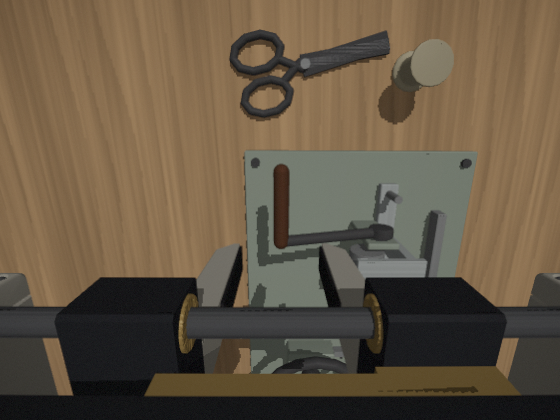

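The wrist view shows the handle upright in the picture, from (281,170) to (281,246) and centred between the fingers. The predicted column was 279, so it lies about 2 mm further in +x. I descend and grip.

jog_arm --commands '[[[0, 1.5, 12.2, 0, 0, 0, 0.5], [0, 0, 12.2, 0, 0, 0, 0.5], [0, 0, 12.2, 0, 0, 0, 0.5], [0, 0, 12.2, 0, 0, 0, 0.5], [0, 0, 12.2, 0, 0, 0, 0.5], [0, 0, 12.2, 0, 0, 0, 0.5], [0, 0, 12.2, 0, 0, 0, 0.5], [0, 0, 12.2, 0, 0, 0, 0.5], [0, 0, 12.2, 0, 0, 0, 0.5], [0, 0, 12.2, 0, 0, 0, 0.5], [0, 0, 12.2, 0, 0, 0, 0.5], [0, 0, 12, 0, 0, 0, 0.5]]]'

```text
time_s: 15.22
ee_pos: [0.5202, 0.2129, 0.0964]
eef_rot: [0.0, 0.717, 0.697, 0.0]
force: [0.4, -0.4, -0.6]
gripper_width: 0.0466
finger_force: 0.0
```

jog_arm --commands '[[[0, 0, 0, 0, 0, 0, 0.3], [0, 0, 0, 0, 0, 0, 0.1], [0, 0, 0, 0, 0, 0, 0], [0, 0, 0, 0, 0, 0, 0], [0, 0, 0, 0, 0, 0, 0], [0, 0, 0, 0, 0, 0, 0], [0, 0, 0, 0, 0, 0, 0]]]'

```text
time_s: 15.8
ee_pos: [0.5187, 0.2131, 0.0976]
eef_rot: [-0.001, 0.717, 0.697, -0.001]
force: [-6.1, -0.3, 5.4]
gripper_width: 0.0152
finger_force: 30.0
```

Handle gripped, with a width of 15 mm. Now I swing it up.

jog_arm --commands '[[[0, 3.2, -10, 0, 0, 0, 0], [0, 4, -9.7, 0, 0, 0, 0], [0, 4.8, -9.3, 0, 0, 0, 0], [0, 5.6, -8.8, 0, 0, 0, 0], [0, 6.4, -8.3, 0, 0, 0, 0], [0, 7.1, -7.7, 0, 0, 0, 0], [0, 7.7, -7.1, 0, 0, 0, 0]]]'

```text
time_s: 16.38
ee_pos: [0.5505, 0.2119, 0.1563]
eef_rot: [-0.005, 0.717, 0.697, -0.008]
force: [-14.2, 0.0, 4.2]
gripper_width: 0.0151
finger_force: 30.0
```

jog_arm --commands '[[[0, 8.3, -6.4, 0, 0, 0, 0], [0, 8.8, -5.6, 0, 0, 0, 0], [0, 9.3, -4.8, 0, 0, 0, 0], [0, 9.7, -4, 0, 0, 0, 0], [0, 10, -3.2, 0, 0, 0, 0], [0, 10.2, -2.3, 0, 0, 0, 0], [0, 10.4, -1.4, 0, 0, 0, 0], [0, 10.5, -0.5, 0, 0, 0, 0], [0, 0, 0, 0, 0, 0, 0], [0, 0, 0, 0, 0, 0, 0]]]'

```text
time_s: 17.22
ee_pos: [0.6358, 0.209, 0.1872]
eef_rot: [-0.0, 0.718, 0.697, -0.0]
force: [-3.8, -0.7, 6.0]
gripper_width: 0.0154
finger_force: 30.0
```

jog_arm --commands '[[[0, 0, 0, 0, 0, 0, 0], [0, 0, 0, 0, 0, 0, 0], [0, 0, 0, 0, 0, 0, 0], [0, 0, 0, 0, 0, 0, 0], [0, 0, 0, 0, 0, 0, 0], [0, 0, 0, 0, 0, 0, 0]]]'

```text
time_s: 17.72
ee_pos: [0.6354, 0.2091, 0.1872]
eef_rot: [-0.0, 0.717, 0.697, -0.0]
force: [-4.3, -0.7, 5.4]
gripper_width: 0.0155
finger_force: 30.0
```

Run:
```python
from h import *
t=grab("top")["image"];s=grab("scene")["image"]
g=lambda a:cv2.resize(a,(390,290),interpolation=cv2.INTER_CUBIC)
cv2.imwrite("pics/f.png",np.hstack([g(t[135:210,300:400]),g(s[120:270,190:392])]))
```

```text
(no output)
```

View pics/f.png

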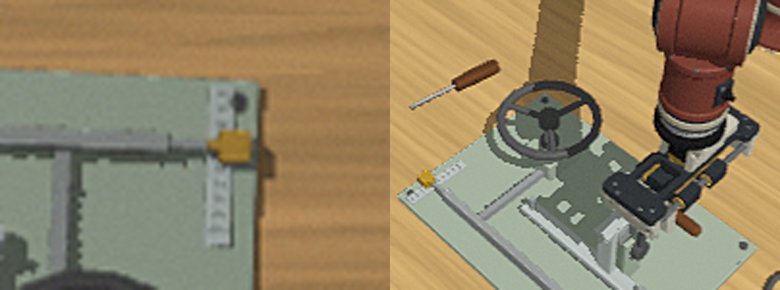

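The left panel shows the fence pointer level with the rider at about (208,147). In the right panel the handle is held in the gripper with the lever upright, and the force and pose are steady, so I hand it in.

```bash
python3 -c "
from station import job_done
print(job_done())"
```

```text
the job is handed in; nothing more can be done
None
```

I handed the job in with the fence pointer about 1.2 mm short of the rider pointer (limit 2.5 mm) and the gripper holding the cam lever upright, judging by the arm's travel; no verdict came back.

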